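# Mark the circled colony on the colony counter

## Task

Lift the small red petri dish on to the sloping, sprung plate of the colony counter so that it lies flat on the plate between the two curved rims, and let it go; then draw the felt pen out of the blue tube rack and touch its nib to the circled colony, with the pen square to the dish. Press lightly, so that the plate gives a few millimetres without being driven to its stop, and finish while you are still holding the pen pressed there. Leave the other two dishes, the tubes and the beaker where they are.

Things in the scene. Friction and masses are not known exactly. Their poses are not given: they have to be found in the camera images.
- counter: colony counter, a light grey wedge-shaped instrument 180 x 180 mm that does not move. Origin: centre of its underside; x points to its high rear edge, y to its left, z up. The deck is 38 mm high in front, 86 mm at the rear. Dark display and keys along the rear; in front of them a round white plate, its face 12 mm above the deck
- plate_seat (a point): centre of the face of the round white plate, 84 mm across, on which a dish lies. z: out of the face, 15 degrees off vertical, leaning to the front; x: up the slope; y: across. Two black curved rims 5 mm high, inner radius 32.5 mm, each 90 degrees long, stand on it at +x and -x (a dish fits with 2.5 mm to spare); it is open at +y and -y for the fingers
- press_plate (a joint): travel of the sprung plate into the case, along its own -z, in m: 0 = up (it also stays up under a dish), 0.007 = at its stop. With a dish on it, it takes about 1.5 N to begin to move and 0.9 N more per mm, about 8 N at the stop
- dish_red: petri dish with red agar, 60 mm across, 18 mm high, a closed disc, 35 g; lies bottom up on the bench. Origin: centre of its underside; z up. The shape and size of all three small dishes is the same. Grip it across its width with the fingertips close to the bench
- colony (a point): the circled colony: a cream dot inside a white ink ring (13 mm across) on the top face of the red dish, 14 mm from the dish's axis along the dish's +x. The point lies on the top face, 18 mm above the dish's underside; z is the dish's z
- dish_cream: dish with cream agar like the red one; leave alone. Origin: centre of its underside
- dish_green: dish with green agar like the red one; leave alone. Origin: centre of its underside
- marker_pen: uncapped felt pen, black with blue end and nib, barrel 16 mm across, 142 mm long, 25 g, standing nib down in the rack. Origin: the end of the nib; z runs from the nib to the blunt end. Full width from 34 to 136 mm, below that it tapers to the 4 mm nib. It stands on the rack's floor, 6 mm above the bench; its top 80 mm stand above the rack
- pen_tip (a point): end of the nib, same point and axes as the pen
- rack: blue test tube rack, 62 x 166 x 68 mm, that does not move. Origin: centre of its underside; its long side runs along its y. The pen and two tubes stand in its far row, x = +13.5 mm, at y = -60, -12 and +36 mm in any order; holes 18 mm wide
- tube_a: test tube 18 mm across, 150 mm long, standing in the rack (its rim 156 mm above the bench); leave alone. Origin: its lower end
- tube_b: test tube 18 mm across, 150 mm long, standing in the rack (its rim 156 mm above the bench); leave alone. Origin: its lower end
- beaker: glass beaker 53 x 59 x 70 mm at the right; leave alone. Origin: centre of its underside
Mind the look-alikes: they are no part of the job. Leave any purple look-alike of the dish_red alone. Of the things shaped like the marker_pen, the black one is meant.

How it is judged:
By the outcome, as a careful person would: the job done as asked, in the order asked, and still so for the second after the job is handed in, while the arm keeps its last pose, push and grip.
It also fails if it takes over 67 s, if anything falls off the work surface, if the arm or the gripper's body presses on something with over 40 N, if the wrist force passes 120 N, or if a joint passes its speed limit or range.

## Robot

A 6-joint arm with a two-finger parallel gripper is mounted at the origin on a cart in front of the work surface, level with it; the furniture and walls round the work are solid. World frame = base frame: x ahead of the robot, y to its left, z up, the work surface at z = 0. Lengths are in m, angles in rad, forces in N, time in s.
With the tool pointing down it reaches from about 0.3 to 0.75 m from the base axis. Payload 8.5 kg.
Tool frame: the origin (TCP) lies between the finger pads; the fingertips stand 17 mm ahead of it and the grasp point (between the pads) lies 2 mm behind it; z points along the fingers, y is the line along which they close (so a half turn about z gives the same grasp; the last joint's range is limited). The gripper opens to 85 mm and grips with 20 to 120 N. Pads are 22 mm wide; open, the fingers measure 114 mm over their backs; the gripper's body (76 mm by 85 mm) begins 54 mm behind the grasp point. The pads swing forward as they close: fully open they stand 13 mm farther back than shut.
Start: joints at [-0.215, 0.381, 1.297, -0, 1.464, -0.215], TCP at [0.55, 0, 0.248] pointing down, gripper open.
Joint ranges: [-3.11, 3.11], [-0.89, 2.33], [0.22, 2.48], [-1.42, 4.56], [0.17, 2.85], [-2.88, 2.88]. Speed limits (rad/s): [2.39, 2.39, 3.14, 3.14, 3.14, 3.14].

## Interface

Orientations are given as a 3x3 rotation matrix whose columns are the frame's x, y, z axes.
In Python, from bench import bot, eyes gives the robot as it stands.
- The arm moves only by the shell command python3 -m handwheel 'ROWS'. ROWS is JSON, a list of rows, each a list of 3 entries, a list of its own where there are three numbers: the closure, from -1 (fully open) to 1 (shut), then the shift along the tool's x, y, z in m, then the turn, a rotation vector about the tool's x, y, z in rad. In form: [[gripper, [dx, dy, dz], [wx, wy, wz]], ...]. A call has 1 to 20 rows; each row is the pose to reach, as a shift and turn from the pose commanded when the call began, along the tool's axes at that moment; what a row does not reach only later rows make up. A row lasts 1/12 s, in which the tool goes at most 41.7 mm and 7.16 degrees, less where a joint would pass 70% of its speed; a pose out of reach is approached as far as the arm can. A call with a gripper value outside its range is refused whole. The fingers move at their own pace and stop on an object; the grip force is fixed at half the most. Time passes only in rows, so rows that repeat a pose let the fingers close. It gives the time, the measured TCP pose, the force, the opening and the grip force at its end, in the units of the state.
- bot.state(): the state, without advancing time (a new reading comes with each control period).
- eyes.grab_frame(name): name is "scene" or "side" or "wrist"; returns a dict with "img" (384x512x3 uint8, red, green, blue), "K" (3x3 intrinsics, pixels), "D" ([k1, k2, p1, p2, k3] as OpenCV has them; the pictures are not rectified), "world_from_camera" (4x4, takes a point from camera to world coordinates); the wrist camera has in their place "hand_eye" (4x4, takes a point from camera to tool coordinates, whose origin is the TCP and whose axes are the flange's). Camera axes: x right, y down, z forward; pixel columns grow to the right and rows downward; lengths in m; the calibration is good to about 2 mm. A picture is of the moment at which its call begins: read the wrist's pose just before it. There is no depth.
- bot.job_done(): hands the job in; it is judged then, once.
The state is a dict: "t": time; "joint_positions": joint angles; "qd": joint speeds; "joint_torque": joint torques, N m; "tcp_pos": TCP position; "tcp_rot": TCP orientation; "wrist_force": force on the tool from outside, world axes, zero at the start; "torque": the same for the moment, N m; "opening": finger opening in m; "finger_force": force on a finger pad.
Only numpy, scipy, OpenCV 4.12 (cv2) and the standard library are available. Lean on these libraries where they do the work, as an engineer would, in place of code of your own. Each camera call takes 0.05 s, during which the arm holds its last target. There are 200 camera calls.

## Working session

There is one attempt and no reset: what is moved stays moved. The work goes in short steps, Python scripts to look and compute and a shell command to move; the robot and the scene stay as the last step left them, time stands still between calls to the robot, and variables do not carry over. Pictures are saved under pics/ and viewed, at most 10 in all, crops included, and the job is handed in when it is done.

```bash
mkdir -p pics; ls
cat > h.py <<'E'
import numpy as np,cv2
from bench import bot,eyes
def cam(n):
    s=bot.state(); f=eyes.grab_frame(n)
    if n=="wrist":
        T=np.eye(4);T[:3,:3]=s["tcp_rot"];T[:3,3]=s["tcp_pos"];f["W"]=T@np.array(f["hand_eye"])
    else: f["W"]=np.array(f["world_from_camera"])
    f["K"]=np.array(f["K"],float);f["D"]=np.array(f["D"],float)
    return f
def save(n):
    f=cam(n); np.savez(f"{n}.npz",img=f["img"],K=f["K"],D=f["D"],W=f["W"]); return f
def load(n): return dict(np.load(f"{n}.npz"))
def ray(f,uv):
    p=cv2.undistortPoints(np.array([[uv]],float),f["K"],f["D"])[0,0]
    return f["W"][:3,3],f["W"][:3,:3]@np.array([p[0],p[1],1])
def onz(f,uv,z):
    o,d=ray(f,uv); return o+d*(z-o[2])/d[2]
def proj(f,P):
    Wi=np.linalg.inv(f["W"]); return cv2.projectPoints(np.array(P,float).reshape(-1,3),cv2.Rodrigues(Wi[:3,:3])[0],Wi[:3,3],f["K"],f["D"])[0][:,0]
E
python3 - <<'E'
from h import *
a=save("scene")["img"];b=save("side")["img"];w=save("wrist")["img"]
cv2.imwrite("pics/a.png",cv2.resize(a,(800,600),interpolation=3)[:,:,::-1])
cv2.imwrite("pics/b.png",np.vstack([cv2.resize(b,(400,300),interpolation=3),cv2.resize(w,(400,300),interpolation=3)])[:,:,::-1])
for n in["scene","side"]:print(load(n)["W"].round(3))
E
```

```text
pics
[[-0.88  -0.183  0.438  0.055]
 [-0.474  0.377 -0.796  0.89 ]
 [-0.019 -0.908 -0.418  0.564]
 [ 0.     0.     0.     1.   ]]
[[ 0.943 -0.117  0.311  0.152]
 [-0.332 -0.325  0.885 -1.135]
 [-0.002 -0.938 -0.346  0.502]
 [ 0.     0.     0.     1.   ]]
```

View pics/a.png

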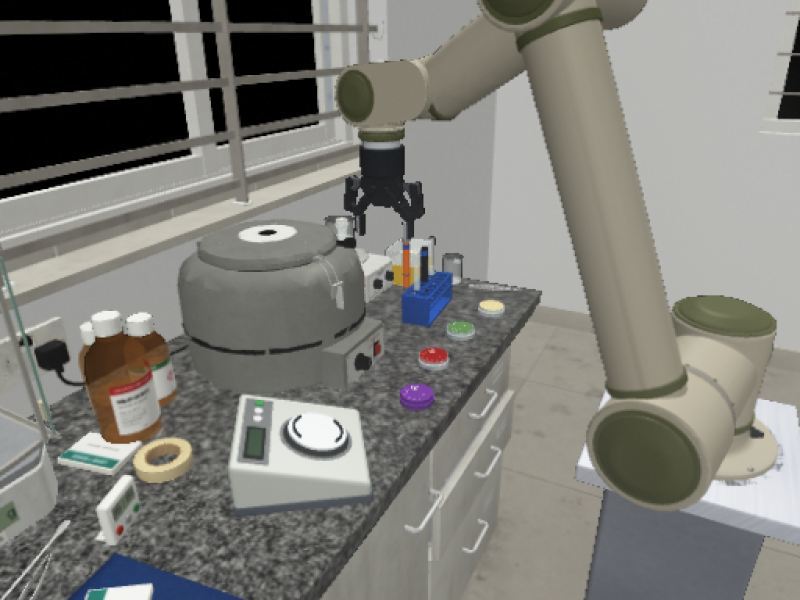

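View pics/b.png

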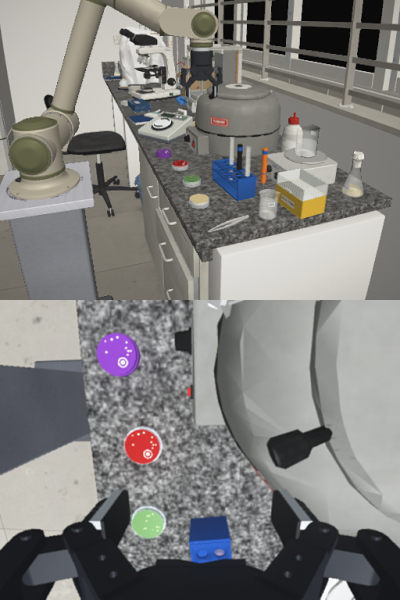

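The scene picture shows the counter at (300,455) with its white plate at (316,433), purple dish (417,396), red (433,357), green (460,328), cream (491,307), and the rack at (428,297) with the black pen (424,262) and an orange pen (406,265). In the wrist view the red dish is at (142,445) in the composite. Next is an enlarged confirmation.

Run:
```python
from h import *
w=load("wrist");s=load("side");a=load("scene")
def crop(f,x,y,W,H,ow,oh): return cv2.resize(f["img"][y:y+H,x:x+W],(ow,oh),interpolation=cv2.INTER_CUBIC)
# wrist crop x5 ; side rack x5 ; scene counter x2.5
A=crop(w,140,145,80,60,400,300);B=crop(s,265,165,100,75,400,300)
C=crop(a,140,245,100,75,400,300);D=crop(a,240,150,80,60,400,300)
cv2.imwrite("pics/c.png",np.vstack([np.hstack([A,B]),np.hstack([C,D])])[:,:,::-1])
# red segmentation in wrist
im=w["img"].astype(int);m=((im[...,0]>130)&(im[...,1]<80)&(im[...,2]<80)).astype(np.uint8)
n,l,st,c=cv2.connectedComponentsWithStats(m);i=1+st[1:,4].argmax();print(st[i],c[i])
for u in[(182,186)]:print(onz(w,u,.018))
print(w["W"].round(3))
```

```text
[ 160  166   44   43 1193] [180.35205365 186.88013412]
[ 0.46098502 -0.02045761  0.018     ]
[[ 1.    -0.    -0.001  0.55 ]
 [-0.001 -0.963 -0.27   0.069]
 [-0.001  0.27  -0.963  0.373]
 [ 0.     0.     0.     1.   ]]
```

View pics/c.png

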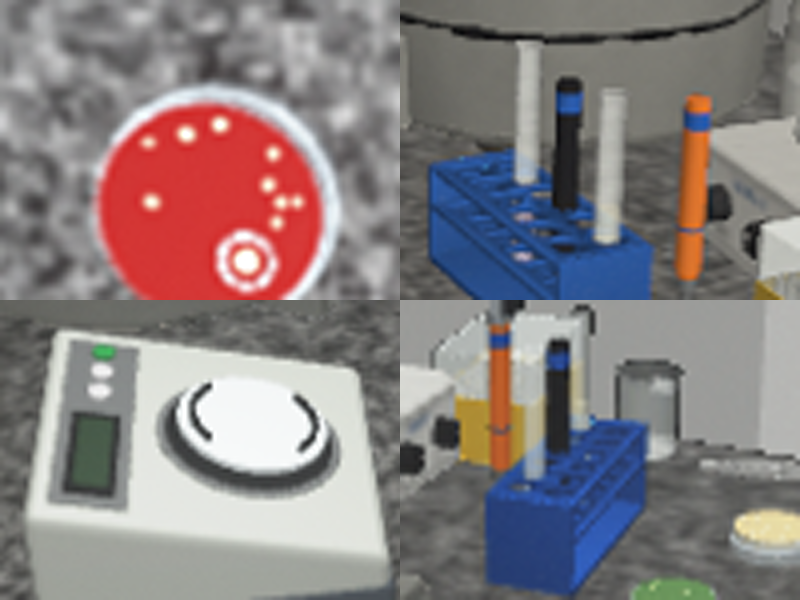

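The crops confirm it. Red dish: ring at wrist pixel (189,197), and the purple look-alike is a separate dish. Black pen: it stands in the middle hole of the rack's far row, while the orange one stands outside the rack. Next I'll measure roughly and go look at the counter from above.

Run:
```python
from h import *
w=load("wrist");s=load("side");a=load("scene")
c=onz(w,(181.5,187),.018);k=onz(w,(189.2,197.2),.018)
print("dish",c,"col",k,np.linalg.norm(k-c),np.degrees(np.arctan2(*(k-c)[1::-1])))
for e in[(160,187),(203.5,187)]:print(onz(w,e,.018))
print("plate",onz(a,(140+247/4,245+418/4),.07),onz(a,(140+247/4,245+(418-300)/4),.07))
# pen top: side B crop (x4): (569,83); scene D(x5): (560,345)
U=[]
for f,uv in((s,(265+(569-400)/4,165+84/4)),(a,(240+(559-400)/5,150+(345-300)/5))):U.append(ray(f,uv))
A=[];b=[]
for o,d in U:
    d=d/np.linalg.norm(d);P=np.eye(3)-np.outer(d,d);A.append(P);b.append(P@o)
print("pentop",np.linalg.lstsq(np.vstack(A),np.hstack(b),rcond=None)[0],[onz(f,uv,.148) for f,uv in((s,(265+(569-400)/4,165+84/4)),(a,(240+159/5,150+9)))])
```

```text
dish [ 0.4603031  -0.02168711  0.018     ] col [ 0.46879988 -0.03436337  0.018     ] 0.015260495858970017 -56.166406208848194
[ 0.43434067 -0.02165503  0.018     ]
[ 0.48668482 -0.02171357  0.018     ]
plate [0.35667462 0.51479797 0.07      ] [0.47877644 0.33725167 0.07      ]
pentop [ 0.58481355 -0.24884388  0.14524374] [array([ 0.58548101, -0.25074938,  0.148     ]), array([ 0.57725323, -0.23600083,  0.148     ])]
```

```bash
python3 -m handwheel '[[-1,[-0.04,0,0],[0,0,0]],[-1,[-0.075,-0.02,0],[0,0,0]],[-1,[-0.075,-0.06,0],[0,0,0]],[-1,[-0.075,-0.10,0],[0,0,0]],[-1,[-0.075,-0.14,0],[0,0,0]],[-1,[-0.075,-0.18,0],[0,0,0]],[-1,[-0.075,-0.22,0],[0,0,0]],[-1,[-0.075,-0.26,0],[0,0,0]],[-1,[-0.075,-0.30,0],[0,0,0]],[-1,[-0.075,-0.34,0],[0,0,0]],[-1,[-0.075,-0.35,0],[0,0,0]],[-1,[-0.075,-0.35,0],[0,0,0]],[-1,[-0.075,-0.35,0],[0,0,0]]]'
python3 - <<'E'
from h import *
print(np.round(bot.state()["tcp_rot"],3))
w=save("wrist")["img"]
cv2.imwrite("pics/d.png",cv2.resize(w,(800,600),interpolation=3)[:,:,::-1])
E
```

```text
t: 1.23
tcp_pos: [0.2001, -0.0753, 0.2486]
tcp_rot: [[0.002, 1.0, 0.001], [1.0, -0.002, -0.001], [-0.001, 0.001, -1.0]]
wrist_force: [1.0, -0.7, -0.2]
opening: 0.0853
finger_force: 0.0
[[ 0.002  1.     0.001]
 [ 1.    -0.002 -0.001]
 [-0.001  0.001 -1.   ]]
```

View pics/d.png

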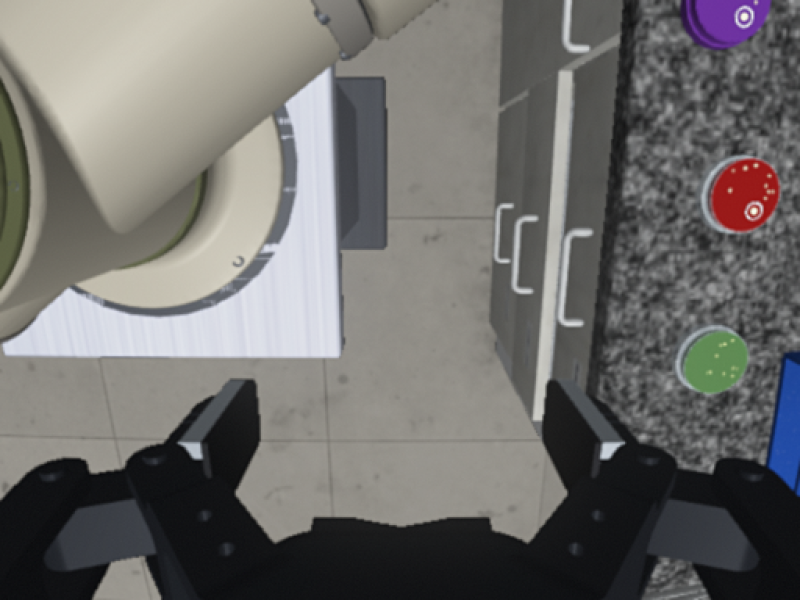

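That was my mistake: tool x is world +y and tool y is world +x, so the arm went back towards the cart, without touching anything. The view shows the red dish at (745,195) and purple above it, which agrees with my camera maths. I'll go to the counter now.

```bash
python3 -m handwheel '[[-1,[0.02,0.03,0],[0,0,0]],[-1,[0.04,0.06,0],[0,0,0]],[-1,[0.06,0.09,0],[0,0,0]],[-1,[0.08,0.12,0],[0,0,0]],[-1,[0.11,0.15,0],[0,0,0]],[-1,[0.14,0.18,0],[0,0,0]],[-1,[0.17,0.21,0],[0,0,0]],[-1,[0.20,0.24,0],[0,0,0]],[-1,[0.24,0.26,0],[0,0,0]],[-1,[0.28,0.27,0],[0,0,0]],[-1,[0.32,0.275,0],[0,0,0]],[-1,[0.36,0.275,0],[0,0,0]],[-1,[0.40,0.275,0],[0,0,0]],[-1,[0.425,0.275,0],[0,0,0]],[-1,[0.425,0.275,0],[0,0,0]],[-1,[0.425,0.275,0],[0,0,0]],[-1,[0.425,0.275,0],[0,0,0]]]'
python3 - <<'E'
from h import *
w=save("wrist")["img"]
cv2.imwrite("pics/e.png",cv2.resize(w,(800,600),interpolation=3)[:,:,::-1])
E
```

```text
t: 2.7
tcp_pos: [0.4746, 0.3512, 0.247]
tcp_rot: [[-0.002, 1.0, -0.002], [1.0, 0.002, -0.001], [-0.001, -0.002, -1.0]]
wrist_force: [-0.1, -1.1, 0.4]
opening: 0.0851
finger_force: 0.0
```

View pics/e.png

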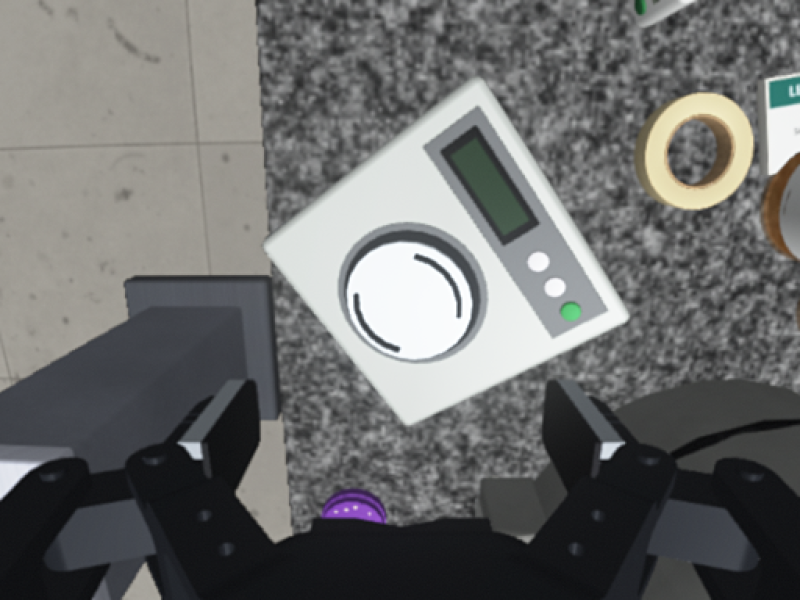

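The counter fills the middle of the view: rear corners at (480,80) and (627,320), front corners at (265,247) and (407,425), plate face centre at about (409,300). I'll fit its pose.

```bash
cat > fit.py <<'E'
from h import *
from scipy.optimize import least_squares
w=load("wrist")
px=(np.array([(480,78),(628,320),(264,246),(407,426),(409,299.5)])+.5)*.64-.5
def model(p):
    x,y,th,xp=p;c,s=np.cos(th),np.sin(th)
    L=[(.09,.09,.086),(.09,-.09,.086),(-.09,.09,.038),(-.09,-.09,.038),(xp-.012*np.sin(np.radians(15)),0,.062+xp*np.tan(np.radians(15))+.012*np.cos(np.radians(15)))]
    return np.array([(x+c*a-s*b,y+s*a+c*b,z) for a,b,z in L])
r=least_squares(lambda p:(proj(w,model(p))-px).ravel(),[.48,.34,.5,-.02])
print(r.x,np.degrees(r.x[2]),r.fun.reshape(-1,2).round(1));print(model(r.x)[4])
for e in[(345,300),(473,300)]:print(onz(w,(np.array(e)+.5)*.64-.5,model(r.x)[4,2]))
E
python3 fit.py
```

```text
[ 0.4978512   0.34751419  0.62400346 -0.01750058] 35.7527648353604 [[ 0.3 -4.6]
 [ 4.9  2.1]
 [-5.6  0.1]
 [-1.7  3.7]
 [ 1.2  2.1]]
[0.48112816 0.33547409 0.06890184]
[0.43803019 0.33727973 0.06890184]
[0.52166982 0.33743303 0.06890184]
```

```bash
cat >> h.py <<'E'
from scipy.spatial.transform import Rotation as R
def rotm(zaxis,yaxis):
    z=np.array(zaxis,float);z/=np.linalg.norm(z);y=np.array(yaxis,float);y-=z*(y@z);y/=np.linalg.norm(y)
    return np.column_stack([np.cross(y,z),y,z])
def delta(p,Rt,p0=None,R0=None):
    s=bot.state();p0=np.array(s["tcp_pos"]) if p0 is None else p0;R0=np.array(s["tcp_rot"]) if R0 is None else R0
    return (R0.T@(np.array(p)-p0)).round(4),R.from_matrix(R0.T@Rt).as_rotvec().round(4)
E
python3 - <<'E'
from h import *
w=load("wrist")
s=bot.state();Rt0=np.array(s["tcp_rot"]);p0=np.array(s["tcp_pos"])
for uv in[(258,382),(545,382),(243,380),(258,440)]:
    o,d=ray(w,(np.array(uv)+.5)*.64-.5);o=Rt0.T@(o-p0);d=Rt0.T@d
    sg=-1 if uv[0]<400 else 1
    t=(sg*.0425-o[1])/d[1];print(uv,(o+t*d).round(4))
print(onz(w,(118*1.28,54*1.28),.018))
h=np.radians(-54.25)
Rt=rotm([0,0,-1],[np.cos(h),np.sin(h),0])
print(delta([.4603,-.0217,.10],Rt),delta([.4603,-.0217,.02],Rt))
print(s["joint_positions"])
w0=None
E
```

```text
(258, 382) [ 0.0089 -0.0425  0.0058]
(545, 382) [0.0093 0.0425 0.005 ]
(243, 380) [ 0.0152 -0.0425 -0.0066]
(258, 440) [-0.0076 -0.0425  0.0007]
[0.35945433 0.46193253 0.018     ]
(array([-0.372 , -0.0146,  0.1478]), array([-7.000e-04,  1.200e-03,  9.475e-01])) (array([-0.3719, -0.0145,  0.2278]), array([-7.000e-04,  1.200e-03,  9.475e-01]))
[ 4.35375561e-01  4.53013227e-01  1.18127815e+00 -1.84981842e-04
  1.50858601e+00  4.34735360e-01]
```

```bash
python3 -m handwheel '[[-0.8,[-0.372,-0.0146,0.05],[0,0,0.9475]],[-0.8,[-0.372,-0.0146,0.05],[0,0,0.9475]],[-0.8,[-0.372,-0.0146,0.05],[0,0,0.9475]],[-0.8,[-0.372,-0.0146,0.05],[0,0,0.9475]],[-0.8,[-0.372,-0.0146,0.05],[0,0,0.9475]],[-0.8,[-0.372,-0.0146,0.08],[0,0,0.9475]],[-0.8,[-0.372,-0.0146,0.10],[0,0,0.9475]],[-0.8,[-0.372,-0.0146,0.128],[0,0,0.9475]],[-0.8,[-0.372,-0.0146,0.128],[0,0,0.9475]],[-0.8,[-0.372,-0.0146,0.128],[0,0,0.9475]],[-0.8,[-0.372,-0.0146,0.128],[0,0,0.9475]],[-0.8,[-0.372,-0.0146,0.128],[0,0,0.9475]],[-0.8,[-0.372,-0.0146,0.128],[0,0,0.9475]]]'
cat > seg.py <<'E'
from h import *
w=save("wrist")
im=w["img"].astype(int);m=((im[...,0]>110)&(im[...,1]<.55*im[...,0])&(im[...,2]<.55*im[...,0])).astype(np.uint8)
m=cv2.morphologyEx(m,cv2.MORPH_CLOSE,np.ones((9,9)))
n,l,st,c=cv2.connectedComponentsWithStats(m);i=1+st[1:,4].argmax();print(st[i],c[i])
cn=max(cv2.findContours((l==i).astype(np.uint8),cv2.RETR_EXTERNAL,cv2.CHAIN_APPROX_NONE)[0],key=len)
P=np.array([onz(w,q,.018) for q in cn[:,0].astype(float)])
A=np.c_[2*P[:,:2],np.ones(len(P))];x=np.linalg.lstsq(A,(P[:,:2]**2).sum(1),rcond=None)[0]
print("centre",x[:2],"r",np.sqrt(x[2]+x[0]**2+x[1]**2))
cv2.imwrite("pics/f.png",w["img"][:,:,::-1])
E
python3 seg.py
```

```text
t: 3.83
tcp_pos: [0.4605, -0.0221, 0.1209]
tcp_rot: [[0.813, 0.583, 0.001], [0.583, -0.813, -0.0], [0.001, 0.001, -1.0]]
wrist_force: [0.5, 0.9, 1.0]
opening: 0.0769
finger_force: 0.0
[ 223  167   68   67 3584] [256.60658482 200.1219308 ]
centre [ 0.46020374 -0.02250985] r 0.02633703445622595
```

View pics/f.png

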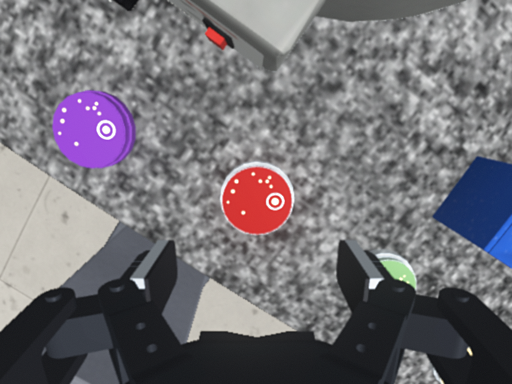

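The red dish is centred at (257,200) with its ringed colony at (275,201), purple at (94,129) and green at (395,275), well clear of the fingers. Descending and gripping.

```bash
python3 -m handwheel '[[-0.8,[0,0,0.04],[0,0,0]],[-0.8,[0,0,0.075],[0,0,0]],[-0.8,[0,0,0.1],[0,0,0]],[-0.8,[0,0,0.107],[0,0,0]],[-0.8,[0,0,0.107],[0,0,0]],[-0.2,[0,0,0.107],[0,0,0]],[0,[0,0,0.107],[0,0,0]],[0.2,[0,0,0.107],[0,0,0]],[0.5,[0,0,0.107],[0,0,0]],[0.5,[0,0,0.107],[0,0,0]],[0.5,[0,0,0.107],[0,0,0]],[0.5,[0,0,0.107],[0,0,0]]]'
```

```text
t: 4.88
tcp_pos: [0.4614, -0.0219, 0.0155]
tcp_rot: [[0.812, 0.584, 0.004], [0.584, -0.812, -0.001], [0.003, 0.003, -1.0]]
wrist_force: [-0.8, 2.1, 5.2]
opening: 0.0579
finger_force: 63.3
```

```bash
python3 -m handwheel '[[0.5,[0,0,-0.03],[0,0,0]],[0.5,[0,0,-0.07],[0,0,0]],[0.5,[0,0,-0.11],[0,0,0]],[0.5,[0,0,-0.14],[0,0,0]],[0.5,[0,0,-0.14],[0,0,0]]]'
cat > plate.py <<'E'
from h import *
th=np.radians(35.75);c,s,t=np.cos(th),np.sin(th),np.radians(15)
ex=np.array([np.cos(t)*c,np.cos(t)*s,np.sin(t)]);n=np.array([-np.sin(t)*c,-np.sin(t)*s,np.cos(t)]);ey=np.cross(n,ex)
seat=np.array([.480,.337,.069])
Rt=np.column_stack([ex,-ey,-n])
E
python3 - <<'E'
from plate import *
for h in(.08,.03):print(h,delta(seat+n*(.0155+h)+.001*ex,Rt))
E
```

```text
t: 5.3
tcp_pos: [0.4628, -0.0224, 0.1605]
tcp_rot: [[0.812, 0.584, 0.013], [0.584, -0.812, -0.004], [0.008, 0.011, -1.0]]
wrist_force: [1.2, -1.0, 0.4]
opening: 0.0579
finger_force: 64.4
0.08 (array([ 0.2002, -0.2817, -0.0024]), array([0.0111, 0.2534, 0.0014]))
0.03 (array([ 0.2127, -0.2822,  0.046 ]), array([0.0111, 0.2534, 0.0014]))
```

```bash
python3 -m handwheel '[[0.5,[0.0235,-0.033,0],[0,0.05,0]],[0.5,[0.0470,-0.066,0],[0,0.10,0]],[0.5,[0.0705,-0.099,0],[0,0.15,0]],[0.5,[0.0940,-0.132,0],[0,0.2,0]],[0.5,[0.1175,-0.165,0],[0,0.253,0]],[0.5,[0.1410,-0.198,0],[0.011,0.2534,0.0014]],[0.5,[0.1645,-0.231,0],[0.011,0.2534,0.0014]],[0.5,[0.1880,-0.264,0],[0.011,0.2534,0.0014]],[0.5,[0.2002,-0.2817,0],[0.011,0.2534,0.0014]],[0.5,[0.2064,-0.2820,0.022],[0.011,0.2534,0.0014]],[0.5,[0.2064,-0.2820,0.022],[0.011,0.2534,0.0014]],[0.5,[0.2064,-0.2820,0.022],[0.011,0.2534,0.0014]],[0.5,[0.2064,-0.2820,0.022],[0.011,0.2534,0.0014]]]'
python3 - <<'E'
from plate import *
w=save("wrist");a=save("scene")
A=cv2.resize(w["img"],(800,600),interpolation=3);A[:210,:280]=cv2.resize(a["img"][250:310,160:240],(280,210),interpolation=3)
cv2.imwrite("pics/g.png",A[:,:,::-1])
print(delta(seat+n*.0155+.001*ex,Rt))
E
```

```text
t: 6.38
tcp_pos: [0.4634, 0.3269, 0.1323]
tcp_rot: [[0.788, 0.583, 0.198], [0.562, -0.812, 0.155], [0.251, -0.011, -0.968]]
wrist_force: [-0.4, 0.5, -0.0]
opening: 0.0576
finger_force: 64.3
(array([0.0034, 0.0017, 0.0508]), array([-0.0099,  0.0069, -0.0045]))
```

View pics/g.png

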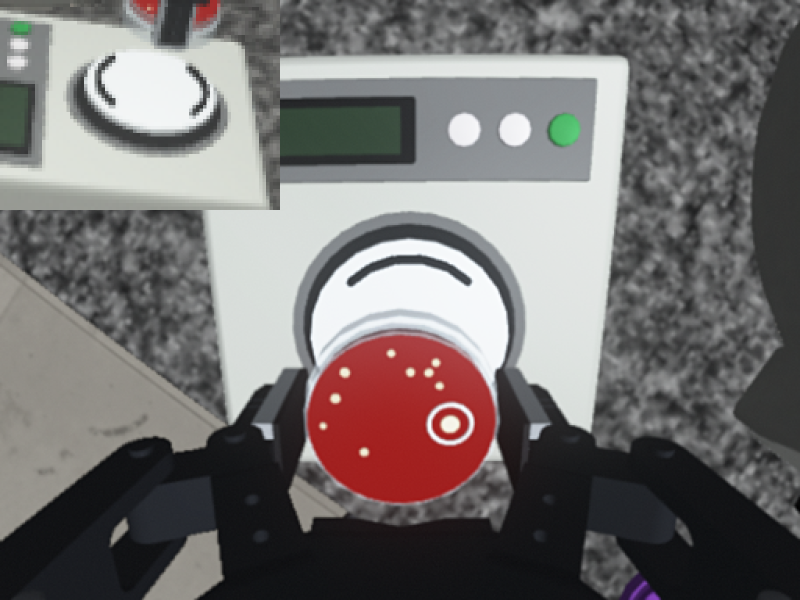

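The dish is held square and level with the plate. The upper rim runs from (350,283) to (470,283) with its apex at (410,259), and the plate edges are at x=311 and 509. I'll check my seat estimate against these pixels.

Run:
```python
from plate import *
from scipy.optimize import least_squares
w=load("wrist")
P=np.array([[.034,0,.005],[.024,.024,.005],[.024,-.024,.005],[0.006,.042,0],[0.006,-.042,0],[.042,0,0]])
obs=np.array([(410,259),(350,282),(470,282),(311,np.nan),(509,np.nan),(410,239)])
def pr(s): return (proj(w,s+P@np.array([ex,ey,n]))+.5)/.64-.5
print(pr(seat).round(0))
f=lambda d:np.nan_to_num((pr(seat+d[0]*ex+d[1]*ey+d[2]*n)-obs).ravel())
r=least_squares(f,[0,0,0]);print(r.x.round(4),r.fun.reshape(-1,2).round(1)); print((seat+r.x@np.array([ex,ey,n])).round(4))
r=least_squares(lambda d:f([d[0],d[1],0]),[0,0]);print(r.x.round(4),r.fun.reshape(-1,2).round(1))
# held dish centre: top-face px extents
s=bot.state()
T=np.array(s["tcp_rot"]);p=np.array(s["tcp_pos"])
for uv in[(401.5,417),(306,417),(497,417),(401.5,331),(401.5,503)]:
    o,d=ray(w,(np.array(uv)+.5)*.64-.5);o=T.T@(o-p);d=T.T@d;print(uv,(o+d*(-.0025-o[2])/d[2]).round(4))
```

```text
[[406. 254.]
 [345. 279.]
 [467. 279.]
 [306. 318.]
 [507. 318.]
 [406. 232.]]
[-0.0026 -0.0016 -0.0034] [[-0.  -0.3]
 [ 0.6  1.3]
 [-0.5  1.1]
 [ 0.2  0. ]
 [-0.2  0. ]
 [-0.1 -2.1]]
[0.4796 0.3348 0.0651]
[-0.0019 -0.0016] [[-0.  -0.3]
 [-0.4  1.7]
 [ 0.5  1.4]
 [-1.5  0. ]
 [ 1.5  0. ]
 [-0.1 -2.6]]
(401.5, 417) [ 0.0008 -0.0002 -0.0025]
(306, 417) [ 0.0007 -0.0273 -0.0025]
(497, 417) [ 0.0007  0.027  -0.0025]
(401.5, 331) [ 0.0266 -0.0002 -0.0025]
(401.5, 503) [-0.0284 -0.0002 -0.0025]
```

```bash
sed -i 's/^Rt=/seat=seat-.0019*ex-.0016*ey\nRt=/' plate.py
python3 - <<'E'
from plate import *
print(seat)
for h in(.006,0):print(delta(seat+n*(.0155+h),Rt))
E
```

```text
[0.47944535 0.33462923 0.06850824]
(array([0.0005, 0.0033, 0.0448]), array([-0.0099,  0.0069, -0.0045]))
(array([0.0005, 0.0033, 0.0508]), array([-0.0099,  0.0069, -0.0045]))
```

```bash
python3 -m handwheel '[[0.5,[0.0005,0.0033,0.02],[-0.01,0.007,-0.0045]],[0.5,[0.0005,0.0033,0.04],[-0.01,0.007,-0.0045]],[0.5,[0.0005,0.0033,0.0448],[-0.01,0.007,-0.0045]],[0.5,[0.0005,0.0033,0.0448],[-0.01,0.007,-0.0045]],[0.5,[0.0005,0.0033,0.0448],[-0.01,0.007,-0.0045]]]'
python3 -m handwheel '[[0.5,[0,0,0.001],[0,0,0]],[0.5,[0,0,0.002],[0,0,0]],[0.5,[0,0,0.003],[0,0,0]],[0.5,[0,0,0.003],[0,0,0]]]'
python3 -m handwheel '[[0.5,[0,0,0.001],[0,0,0]],[0.5,[0,0,0.002],[0,0,0]],[0.5,[0,0,0.002],[0,0,0]]]'
python3 - <<'E'
from plate import *
s=bot.state();d=(np.array(s["tcp_pos"])-seat);print(d@ex,d@ey,d@n,np.array(s["wrist_force"])@n)
E
```

```text
t: 6.9
tcp_pos: [0.4748, 0.3318, 0.0889]
tcp_rot: [[0.784, 0.585, 0.209], [0.565, -0.811, 0.151], [0.258, -0.0, -0.966]]
wrist_force: [0.2, -0.4, 0.3]
opening: 0.058
finger_force: 64.3
t: 7.23
tcp_pos: [0.4752, 0.3325, 0.0854]
tcp_rot: [[0.783, 0.585, 0.209], [0.565, -0.811, 0.151], [0.258, -0.0, -0.966]]
wrist_force: [0.1, -0.0, -0.8]
opening: 0.0582
finger_force: 64.3
t: 7.48
tcp_pos: [0.4756, 0.3328, 0.0832]
tcp_rot: [[0.784, 0.585, 0.209], [0.565, -0.811, 0.151], [0.258, -0.0, -0.966]]
wrist_force: [-0.5, 0.5, 0.3]
opening: 0.058
finger_force: 64.4
-0.0002491386926716372 0.0007692456716914938 0.01526527192854604 0.3185949248555964
```

```bash
python3 -m handwheel '[[0.5,[0,0.0005,0.001],[0,0,0]],[0.5,[0,0.0005,0.001],[0,0,0]],[0.5,[0,0.0005,0.001],[0,0,0]]]'
python3 -m handwheel '[[0.5,[0,0,0.001],[0,0,0]],[0.5,[0,0,0.001],[0,0,0]],[0.5,[0,0,0.001],[0,0,0]]]'
```

```text
t: 7.73
tcp_pos: [0.4761, 0.3326, 0.0824]
tcp_rot: [[0.784, 0.585, 0.209], [0.565, -0.811, 0.151], [0.258, -0.0, -0.966]]
wrist_force: [-1.1, 1.3, 1.9]
opening: 0.0577
finger_force: 64.5
t: 7.98
tcp_pos: [0.4763, 0.3327, 0.0814]
tcp_rot: [[0.784, 0.585, 0.209], [0.565, -0.811, 0.151], [0.258, -0.0, -0.966]]
wrist_force: [-2.0, 0.5, 2.7]
opening: 0.0581
finger_force: 64.7
```

```bash
python3 -m handwheel '[[0.5,[0,0,0.001],[0,0,0]],[0.5,[0,0,0.001],[0,0,0]],[0.5,[0,0,0.001],[0,0,0]]]'
python3 - <<'E'
from plate import *
s=bot.state();d=(np.array(s["tcp_pos"])-seat);print(d@ex,d@ey,d@n,np.array(s["wrist_force"])@n)
E
```

```text
t: 8.23
tcp_pos: [0.4765, 0.3329, 0.0804]
tcp_rot: [[0.784, 0.585, 0.209], [0.565, -0.811, 0.151], [0.258, -0.0, -0.966]]
wrist_force: [-1.6, 0.6, 4.0]
opening: 0.0577
finger_force: 64.7
-0.000212411193493836 0.00030311100957315873 0.012358632388461067 4.157449879312608
```

Force climbs about 1 N/mm, so the dish is on the sprung plate. I'll back off to no load, release, retreat and look.

```bash
python3 -m handwheel '[[0.5,[0,0,-0.0015],[0,0,0]],[0.5,[0,0,-0.0025],[0,0,0]],[0.5,[0,0,-0.0025],[0,0,0]],[0.2,[0,0,-0.0025],[0,0,0]],[-0.4,[0,0,-0.0025],[0,0,0]],[-0.6,[0,0,-0.0025],[0,0,0]],[-0.8,[0,0,-0.0025],[0,0,0]],[-0.8,[0,0,-0.0025],[0,0,0]],[-0.8,[0,0,-0.0025],[0,0,0]],[-0.8,[0,0,-0.03],[0,0,0]],[-0.8,[0,0,-0.07],[0,0,0]],[-0.8,[0,0,-0.09],[0,0,0]],[-0.8,[0,0,-0.09],[0,0,0]],[-0.8,[0,0,-0.09],[0,0,0]],[-0.8,[0,0,-0.09],[0,0,0]]]'
python3 - <<'E'
from plate import *
w=save("wrist");a=save("scene")
A=cv2.resize(w["img"],(800,600),interpolation=3);A[:210,:280]=cv2.resize(a["img"][250:310,160:240],(280,210),interpolation=3)
cv2.imwrite("pics/i.png",A[:,:,::-1])
E
```

```text
t: 9.48
tcp_pos: [0.4574, 0.3191, 0.1664]
tcp_rot: [[0.784, 0.585, 0.207], [0.566, -0.811, 0.15], [0.256, -0.001, -0.967]]
wrist_force: [-0.3, 0.8, 0.5]
opening: 0.0769
finger_force: 0.0
```

View pics/i.png

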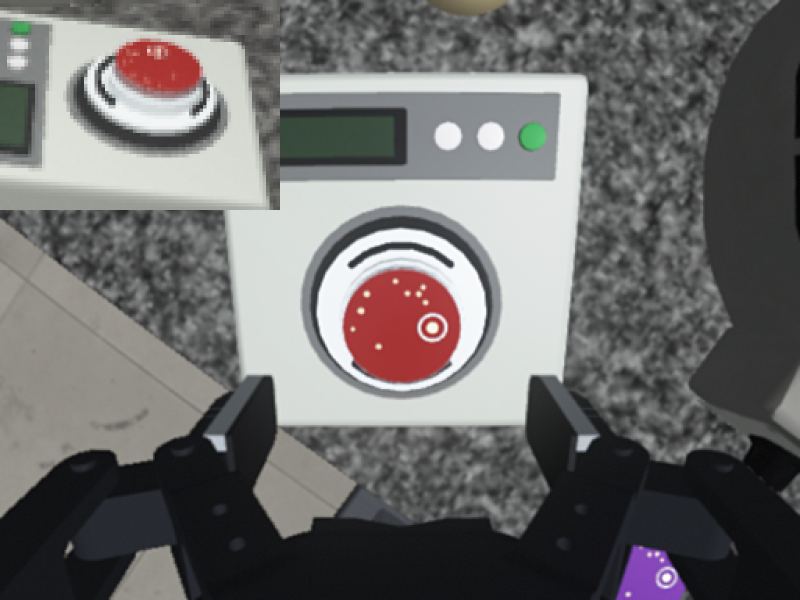

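The dish lies on the plate inside the rims, with its top centre at (402,326) and the colony at (432,327). I'll compute the numbers and check the seating.

```bash
cat > chk.py <<'E'
from plate import *
from scipy.optimize import least_squares
w=load("wrist")
B=np.array([ex,ey,n])
P=np.array([[.034,0,.005],[.024,.024,.005],[.024,-.024,.005],[.042,0,0],[.006,.042,0],[.006,-.042,0]])
obs=np.array([(402,244.5),(350,265),(453,265),(402,228),(316,np.nan),(487,np.nan)])
pr=lambda s:(proj(w,s+P@B)+.5)/.64-.5
f=lambda d:np.nan_to_num((pr(seat+np.r_[d,-.001]@B)-obs).ravel())
r=least_squares(f,[0,0]);print("plate corr",r.x.round(4),r.fun.reshape(-1,2).round(1))
im=w["img"].astype(int);m=((im[...,0]>110)&(im[...,1]<.55*im[...,0])&(im[...,2]<.55*im[...,0])).astype(np.uint8)
m=cv2.morphologyEx(m,cv2.MORPH_CLOSE,np.ones((9,9)));n_,l,st,c=cv2.connectedComponentsWithStats(m);i=1+st[1:,4].argmax()
cn=max(cv2.findContours((l==i).astype(np.uint8),cv2.RETR_EXTERNAL,cv2.CHAIN_APPROX_NONE)[0],key=len)[:,0].astype(float)
def onp(uv,h):
    o,d=ray(w,uv);q=o+d*((seat+n*h-o)@n)/(d@n)-seat;return B@q
Q=np.array([onp(q,.017) for q in cn]);A=np.c_[2*Q[:,:2],np.ones(len(Q))];x=np.linalg.lstsq(A,(Q[:,:2]**2).sum(1),rcond=None)[0]
rad=np.hypot(*(Q[:,:2]-x[:2]).T);print("dish",x[:2].round(4),"r",rad.mean().round(4),rad.std().round(5))
k=onp((np.array([432.3,327])+.5)*.64-.5,.017);print("colony",k.round(4),np.linalg.norm(k[:2]-x[:2]),seat+k@B)
E
python3 chk.py
```

```text
plate corr [-0.0001  0.    ] [[-0.3  0.2]
 [ 0.6  0.8]
 [-0.3  0.9]
 [-0.3 -1.9]
 [ 0.   0. ]
 [ 0.2  0. ]]
dish [-0.0023  0.0002] r 0.0265 0.00028
colony [-0.002 -0.014  0.017] 0.014197985215269531 [0.48248714 0.31954466 0.08440793]
```

```bash
cat >> chk.py <<'E'
print("extent ex,ey",np.ptp(Q[:,0]),np.ptp(Q[:,1]))
d=Q[:,:2]-x[:2];a=np.arctan2(d[:,1],d[:,0]);print("2nd harmonic",2*np.mean((rad-rad.mean())*np.cos(2*a)))
# sensitivity: simulate a 4.5deg tilt about ey (lower edge up 5mm)
ph=np.linspace(0,2*np.pi,200);tl=np.radians(4.8)
C=np.c_[.0265*np.cos(ph)*np.cos(tl),.0265*np.sin(ph),.0195-.0265*np.cos(ph)*np.sin(tl)]
uv=proj(w,seat+C@B);S=np.array([onp(q,.017) for q in uv]);print("tilted sim extents",np.ptp(S[:,0]),np.ptp(S[:,1]),S[:,:2].min(0)+np.ptp(S[:,:2],0)/2)
E
python3 chk.py|tail -3
```

```text
extent ex,ey 0.0536421710486251 0.05254326419482509
2nd harmonic 0.0002438343712864693
tilted sim extents 0.054939676093692345 0.053643711689880726 [-1.11950444e-03 -3.56993489e-06]
```

The numbers don't settle whether the lower edge sits flat or on the rim, so I'll take an enlarged look. The right copies carry the outlines predicted for a flat dish.

```bash
cat > ov.py <<'E'
from plate import *
B=np.array([ex,ey,n]);ph=np.linspace(0,2*np.pi,120)
def circ(r,h,c=(0,0),tl=0): return seat+np.c_[c[0]+r*np.cos(ph)*np.cos(tl),c[1]+r*np.sin(ph),h-r*np.cos(ph)*np.sin(tl)]@B
out=[]
for nm,(x0,y0,W,H) in(("scene",(182,255,48,36)),("wrist",(187,120,144,108))):
    f=load(nm);k=400/W;I=cv2.resize(f["img"][y0:y0+H,x0:x0+W],(400,300),interpolation=cv2.INTER_CUBIC);J=I.copy()
    for r,h,c,col in((.042,-.001,(0,0),(0,0,255)),(.030,-.001,(-.0023,0),(0,255,0)),(.030,.017,(-.0023,0),(0,255,0))):
        q=((proj(f,circ(r,h,c))-[x0,y0]+.5)*k-.5)
        cv2.polylines(J,[np.round(q*16).astype(np.int32)],True,col,1,cv2.LINE_AA,4)
    out.append(np.hstack([I,J]))
cv2.imwrite("pics/j.png",np.vstack(out)[:,:,::-1])
E
python3 ov.py
```

```text
(no output)
```

View pics/j.png

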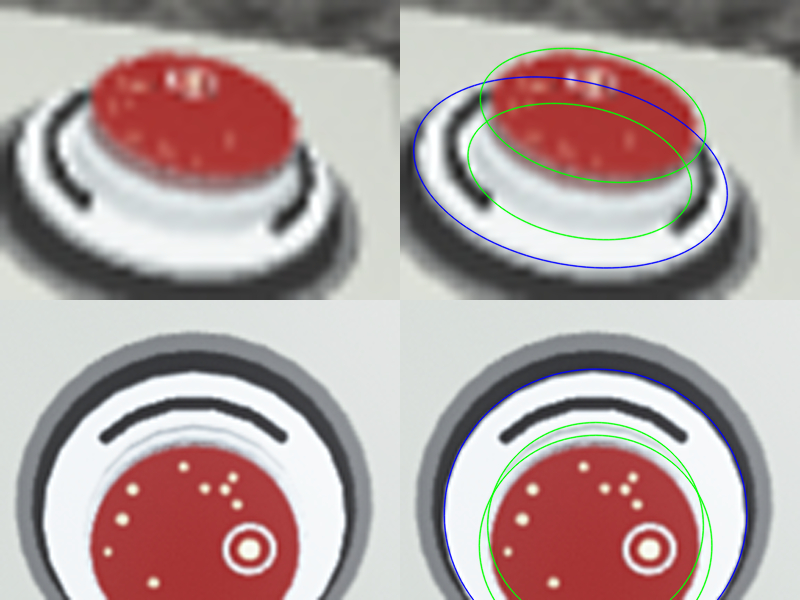

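The flat outline matches: the top face agrees in both views, both rims are clear, and the dish rests against the lower rim's inside. So it lies flat. Now for the pen.

Run:
```python
from plate import *
Rd=rotm([0,0,-1],[1,0,0])
for p in([.46,.0,.26],[.575,-.22,.26]):print(delta(p,Rd))
```

```text
(array([-0.1544,  0.2602, -0.1383]), array([ 0.1212, -0.2389, -0.9404]))
(array([-0.1887,  0.5059, -0.1476]), array([ 0.1212, -0.2389, -0.9404]))
```

```bash
python3 -m handwheel '[[-0.8,[-0.02,0.02,-0.04],[0,0,0]],[-0.8,[-0.154,0.26,-0.138],[0.12,-0.239,-0.94]],[-0.8,[-0.154,0.26,-0.138],[0.12,-0.239,-0.94]],[-0.8,[-0.154,0.26,-0.138],[0.12,-0.239,-0.94]],[-0.8,[-0.154,0.26,-0.138],[0.12,-0.239,-0.94]],[-0.8,[-0.154,0.26,-0.138],[0.12,-0.239,-0.94]],[-0.8,[-0.154,0.26,-0.138],[0.12,-0.239,-0.94]],[-0.8,[-0.154,0.26,-0.138],[0.12,-0.239,-0.94]],[-0.8,[-0.154,0.26,-0.138],[0.12,-0.239,-0.94]],[-0.8,[-0.189,0.506,-0.148],[0.12,-0.239,-0.94]],[-0.8,[-0.189,0.506,-0.148],[0.12,-0.239,-0.94]],[-0.8,[-0.189,0.506,-0.148],[0.12,-0.239,-0.94]],[-0.8,[-0.189,0.506,-0.148],[0.12,-0.239,-0.94]],[-0.8,[-0.189,0.506,-0.148],[0.12,-0.239,-0.94]],[-0.8,[-0.189,0.506,-0.148],[0.12,-0.239,-0.94]],[-0.8,[-0.189,0.506,-0.148],[0.12,-0.239,-0.94]],[-0.8,[-0.189,0.506,-0.148],[0.12,-0.239,-0.94]],[-0.8,[-0.189,0.506,-0.148],[0.12,-0.239,-0.94]]]'
python3 - <<'E'
from h import *
w=save("wrist")["img"]
cv2.imwrite("pics/k.png",cv2.resize(w,(800,600),interpolation=3)[:,:,::-1])
E
```

```text
t: 11.08
tcp_pos: [0.5746, -0.2199, 0.2603]
tcp_rot: [[0.0, 1.0, 0.001], [1.0, -0.0, 0.002], [0.002, 0.001, -1.0]]
wrist_force: [0.1, 0.4, 0.0]
opening: 0.0768
finger_force: 0.0
```

View pics/k.png

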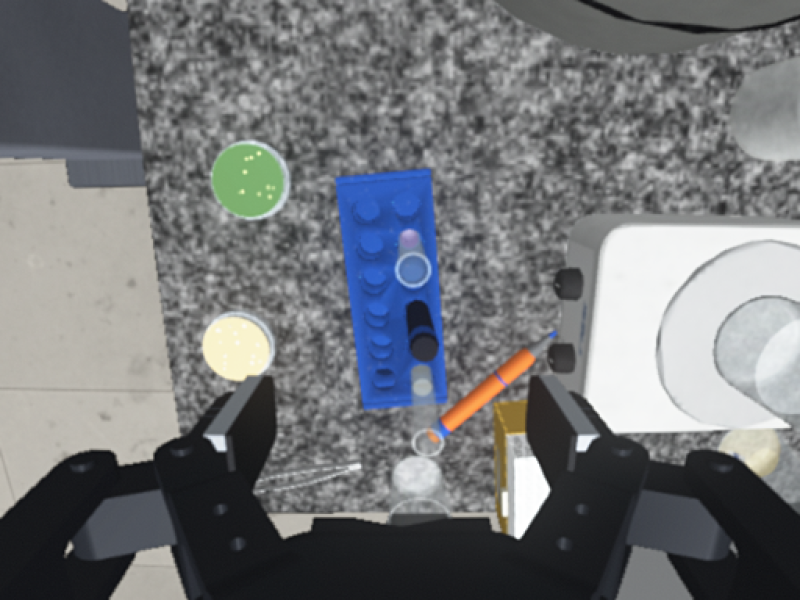

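The wrist view shows the rack's top corners at (337,178), (431,170), (446,402) and (365,408). The black pen's end is at (424,347), between tubes with rims at (413,268) and (428,443). The orange pen lies on the bench to the right.

Run:
```python
from h import *
w=load("wrist")
g=lambda u,z:onz(w,(np.array(u)+.5)*.64-.5,z)[:2]
c=[g(u,.068) for u in((337,178),(431,170),(446,402),(365,408))];c=np.array(c);print(c.round(4),[np.linalg.norm(c[i]-c[i-1]).round(4) for i in range(4)])
y=(c[0]+c[1]-c[2]-c[3]);y/=np.linalg.norm(y);x=np.array([y[1],-y[0]]);print("ry",y,"rx",x)
m=c.mean(0);print("centre",m)
for t,u,z in(("pen",(424,347),.148),("tube",(413,268),.156),("tube",(428,443),.156)):
    q=g(u,z);print(t,q.round(4),(x@(q-m)).round(4),(y@(q-m)).round(4))
print("pen hole pred",[ (m+.0135*x+v*y).round(4) for v in(-.06,-.012,.036)])
print("orange",g((435,437),.012),g((555,333),.008),"caddy",g((515,400),.06))
```

```text
[[ 0.5342 -0.156 ]
 [ 0.5944 -0.1511]
 [ 0.6079 -0.3141]
 [ 0.5488 -0.3189]] [np.float64(0.1635), np.float64(0.0604), np.float64(0.1636), np.float64(0.0593)]
ry [-0.08561472  0.99632832] rx [0.99632832 0.08561472]
centre [ 0.5713269  -0.23501347]
pen [ 0.5871 -0.2411] 0.0152 -0.0074
tube [ 0.5809 -0.1972] 0.0128 0.0368
tube [ 0.5896 -0.2935] 0.0132 -0.0599
pen hole pred [array([ 0.5899, -0.2936]), array([ 0.5858, -0.2458]), array([ 0.5817, -0.198 ])]
orange [ 0.60497754 -0.3768695 ] [ 0.70373438 -0.28200926] caddy [ 0.66045764 -0.31691773]
```

Run:
```python
from h import *
Rd=rotm([0,0,-1],[.9963,.0856,0])
print(delta([.5866,-.2430,.185],Rd),delta([.5866,-.2430,.125],Rd))
```

```text
(array([-0.0238,  0.0119,  0.076 ]), array([ 0.0021, -0.0012, -0.0854])) (array([-0.0239,  0.0117,  0.136 ]), array([ 0.0021, -0.0012, -0.0854]))
```

```bash
python3 -m handwheel '[[-0.4,[-0.0238,0.0119,0.04],[0.002,-0.001,-0.0854]],[-0.4,[-0.0238,0.0119,0.065],[0.002,-0.001,-0.0854]],[-0.4,[-0.0238,0.0119,0.065],[0.002,-0.001,-0.0854]],[-0.4,[-0.0239,0.0118,0.095],[0.002,-0.001,-0.0854]],[-0.4,[-0.0239,0.0117,0.12],[0.002,-0.001,-0.0854]],[-0.4,[-0.0239,0.0117,0.136],[0.002,-0.001,-0.0854]],[-0.4,[-0.0239,0.0117,0.136],[0.002,-0.001,-0.0854]],[-0.4,[-0.0239,0.0117,0.136],[0.002,-0.001,-0.0854]]]'
python3 -m handwheel '[[0,[0,0,0],[0,0,0]],[0.4,[0,0,0],[0,0,0]],[0.9,[0,0,0],[0,0,0]],[0.9,[0,0,0],[0,0,0]],[0.9,[0,0,0],[0,0,0]],[0.9,[0,0,0],[0,0,0]],[0.9,[0,0,0],[0,0,0]]]'
```

```text
t: 11.8
tcp_pos: [0.5872, -0.2433, 0.1271]
tcp_rot: [[-0.086, 0.996, 0.002], [0.996, 0.086, -0.001], [-0.001, 0.002, -1.0]]
wrist_force: [0.3, 0.6, 0.8]
opening: 0.0599
finger_force: 0.0
t: 12.38
tcp_pos: [0.5868, -0.2443, 0.1266]
tcp_rot: [[-0.085, 0.996, 0.001], [0.996, 0.085, -0.002], [-0.002, 0.001, -1.0]]
wrist_force: [-3.8, -0.2, 7.1]
opening: 0.0147
finger_force: 58.3
```

The pen is gripped. Drawing it straight out.

```bash
python3 -m handwheel '[[0.9,[0,0,-0.02],[0,0,0]],[0.9,[0,0,-0.05],[0,0,0]],[0.9,[0,0,-0.09],[0,0,0]],[0.9,[0,0,-0.13],[0,0,0]],[0.9,[0,0,-0.165],[0,0,0]],[0.9,[0,0,-0.165],[0,0,0]],[0.9,[0,0,-0.165],[0,0,0]]]'
python3 - <<'E'
from plate import *
col=np.array([.4825,.3195,.0844])
print(bot.state()["wrist_force"])
Rd=rotm([0,0,-1],[.9963,.0856,0])
print(delta([.44,0,.29],Rt),delta(col+n*(.1206+.04),Rt))
E
```

```text
t: 12.97
tcp_pos: [0.5871, -0.2442, 0.2927]
tcp_rot: [[-0.085, 0.996, 0.005], [0.996, 0.085, -0.003], [-0.004, 0.005, -1.0]]
wrist_force: [1.1, -0.8, -1.7]
opening: 0.0145
finger_force: 58.6
[ 1.09375966 -0.79207182 -1.65464436]
(array([ 0.2558, -0.1259,  0.0011]), array([-0.1288,  0.2388,  1.0264])) (array([ 0.5493, -0.0924,  0.0507]), array([-0.1288,  0.2388,  1.0264]))
```

```bash
python3 -m handwheel '[[0.9,[0.04,-0.02,0],[0,0,0]],[0.9,[0.2558,-0.1259,0],[-0.129,0.239,1.0264]],[0.9,[0.2558,-0.1259,0],[-0.129,0.239,1.0264]],[0.9,[0.2558,-0.1259,0],[-0.129,0.239,1.0264]],[0.9,[0.2558,-0.1259,0],[-0.129,0.239,1.0264]],[0.9,[0.2558,-0.1259,0],[-0.129,0.239,1.0264]],[0.9,[0.2558,-0.1259,0],[-0.129,0.239,1.0264]],[0.9,[0.5493,-0.0924,0.0507],[-0.129,0.239,1.0264]],[0.9,[0.5493,-0.0924,0.0507],[-0.129,0.239,1.0264]],[0.9,[0.5493,-0.0924,0.0507],[-0.129,0.239,1.0264]],[0.9,[0.5493,-0.0924,0.0507],[-0.129,0.239,1.0264]],[0.9,[0.5493,-0.0924,0.0507],[-0.129,0.239,1.0264]],[0.9,[0.5493,-0.0924,0.0507],[-0.129,0.239,1.0264]],[0.9,[0.5493,-0.0924,0.0507],[-0.129,0.239,1.0264]],[0.9,[0.5493,-0.0924,0.0507],[-0.129,0.239,1.0264]],[0.9,[0.5493,-0.0924,0.0507],[-0.129,0.239,1.0264]],[0.9,[0.5493,-0.0924,0.0507],[-0.129,0.239,1.0264]]]'
cat > nib.py <<'E'
from plate import *
w=save("wrist");a=save("scene");im=w["img"].astype(int)
s=bot.state();T=np.array(s["tcp_rot"]);p=np.array(s["tcp_pos"])
print("tcp",p.round(4))
pr=lambda q:proj(w,[p+T@np.array(q)])[0].round(1)
print("pred nib px",pr([0,0,.1206]),"tip",pr([0,0,.03]),"taper",pr([0,0,.0866]),"colony",proj(w,[[.4825,.3195,.0844]])[0])
c,r=pr([0,0,.1206]).astype(int)
v=im.max(2)
lo,hi=c-30,c+36
# classes: D dark, B blue, R red, . white, o other
for y in range(r-32,r+60,2):
    row=""
    for x in range(lo,hi):
        R_,G,B_=im[y,x]
        row+=("B" if B_>R_+30 and B_>G+15 else "R" if R_>G+40 and R_>B_+40 else "D" if v[y,x]<70 else "." if v[y,x]>150 else "o")
    print(y,row)
print("x from",lo)
E
python3 nib.py
```

```text
t: 14.38
tcp_pos: [0.4473, 0.2958, 0.2376]
tcp_rot: [[0.785, 0.586, 0.203], [0.565, -0.81, 0.153], [0.254, -0.005, -0.967]]
wrist_force: [0.1, -0.9, 0.1]
opening: 0.0149
finger_force: 58.7
tcp [0.448  0.2946 0.2386]
pred nib px [258.3 194.1] tip [259.2 239.4] taper [258.6 206.9] colony [258.74338945 181.05014834]
162 RRRRRRRRRRRRRRRRRRRRRRRRRR.RRRRRRRRRRR...................ooooo....
164 RRRRRRRRRRRRRRRRRR..RRR..RRRRRRRRRRRRRR...................oooo....
166 RRRRRRRRRRRRRRRRRRRRRRRRRRRRRRRRRRRRRRRR..................oooo....
168 RRRRRRRRRRRRRRRRRRRRRRRRRRR.RRRRRRRRRRRRRR.................oooo...
170 RRRRRRRRRRRRRRRRRRRRRRRRRRRRRRRRRRRRRRRRRR.................oooo...
172 RRRRRRRRRRRRRRRRRRRRRRRRRRRRRRRRRRRRRRRRRRR................oooo...
174 RRRRRRRRRRRRRRRRRRRRRRRRRRRRR....RRRRRRRRRRR...............oooo...
176 RRRRRRRRRRRRRRRRRRRRRRRRRR...RRR....RRRRRRRR...............oooo...
178 RRRRRRRRRRRRRRRRRRRRRRRR...RRRRRRRRR..RRRRRR...............oooo...
180 RRRRRRRRRRRRRRRRRRRRRRRR.RRR......RR..RRRRRR...............ooo....
182 RRRRRRRRRRRRRRRRRRRRRRRR.RRR......RR..RRRRRR..............oDoo....
184 
[... 1791 characters left out ...]
DDDDDDDDDDDDDDDDDDDDDDDDDoooDDDooooooooooo........
236 ooooooooooDDDDDDDDDDDDDDDDDDDDDDDDDDDDDDDDDoDDDoooooooooooo......o
238 ooooooooooDDDDDDDDDDDDDDDDDDDDDDDDDDDDDDDDDDDDDDooooooooooo....ooo
240 ooooooooooDDDDDDDDDDDDDDDDDDDDDDDDDDDDDDDDDDDDDDoooooooooooooooooo
242 oooooooooDDDDDDDDDDDDDDDDDDDDDDDDDDDDDDDDDDDDDDDooooooooooooDDDDDD
244 oooooooooDDDDDDDDDDDDDDDDDDDDDDDDDDDDDDDDDDDDDDDDooooooooooooDDDDD
246 oooooooooDDDDDDDDDDDDDDDDDDDDDDDDDDDDDDDDDDDDDDDDooooooooooooDDDDD
248 ooooooooDDDDDDDDDDDDDDDDDDDDDDDDDDDDDDDDDDDDDDDDDoooooooooooooDDDD
250 ooooooooDDDDDDDDDDDDDDDDDDDBBBBDDDDDDDDDDDDDDDDDDDooooooooooooDDDD
252 ooooooooDDDDDDDDDDDBBBBBBBBBBBBBBBBBBBDDDDDDDDDDDDoooooooooooooDDD
x from 228
```

```bash
cat > axis.py <<'E'
from plate import *
from scipy.optimize import least_squares
s=bot.state();T=np.array(s["tcp_rot"]);p=np.array(s["tcp_pos"])
for nm in("scene","side"):
    f=save(nm);im=f["img"].astype(int)
    q=proj(f,[p+T@np.array([0,0,z]) for z in(.03,.0866,.1206)]);print(nm,"pred",q.round(1).tolist())
    for y in range(int(q[0,1])-4,int(q[2,1])+6,2):
        xc=np.interp(y,q[:,1],q[:,0]);lo=int(xc)-18
        row="".join("B" if b>r+30 and b>g+15 else "R" if r>g+40 and r>b+40 else "D" if max(r,g,b)<60 else "d" if max(r,g,b)<100 else "." for r,g,b in im[y,lo:lo+37])
        print(y,lo,row[:int(xc)-lo]+"|"+row[int(xc)-lo:])
E
python3 axis.py
```

```text
scene pred [[217.1, 213.0], [211.8, 236.3], [208.7, 249.7]]
208 199 ddddddddddddddd..d|dDDDDDd.DDDDdd.....
210 199 dddddddddddddddDDd|d.......Dddd.......
212 199 dddddddddddddddDDD|DDDDDdddd..........
214 198 dddddddddddddddDDD|DDDDDddd...........
216 198 dddddddddddddddDDD|DDDDD............dd
218 197 dddddddDDdddddddDD|DDDDD..........dddd
220 197 DDDDDDDDdddddddDDD|DDDDD........ddd...
222 197 Ddddddddddd....DDD|DDDD.......dd......
224 196 dddddddddd.....DDD|DDDDD....ddd.......
226 196 dddddddddddddddBDD|DDDDD..ddd.....dDDd
228 195 ddddddddddddddddDD|DDBBddddd......DDDD
230 195 dddddddddddddddDDD|DDDDDdddd.....DDDDD
232 194 ddddddddddddddddDD|DDDDDddddd.....DDDD
234 194 dddddddddddddddDDD|DDDDDddddd.....DDDD
236 193 ddddddddddddddddDD|DDDDDDddddd.....dDD
238 193 ddddddddddddddddDD|DDDDDdddddd........
240 192 dddddddddddddddddd|dDDDDddd.ddd.......
242 192 dddddddddddddddddd|dddddddd.ddd.......
244 191 dddddddddddddddddd|dddddddddd.dd....dd
246 191 dddddddddddd...ddd|ddddddddd..dddd...d
248 191 dddddddddddddddddd|BBd.d..d...dddddddd
250 190 ddddd.dddddddddd..|.BB....dd..dddddddd
252 19
[... 245 characters left out ...]
181 ddDdd............d|DDDD...............
121 181 ..................|dDDD..............D
123 182 .................d|DDDD...............
125 182 ..................|DDDD...ddDDDDDDDDDD
127 183 .......dDDDDDDDDDD|DBBBDDDd.dddddddddd
129 183 BBBBDDDDDdd.dddddD|BBDDddddddddddddddd
131 184 BBBBBddddddddddddD|DDDDddddddddddddddd
133 184 BBBBBBBB.ddddddddD|DDDDddddddddddddddd
135 185 BBBBBBB.dddddddddD|DDDdddddddddddddddd
137 185 BBBBBBBBdddddddddd|ddddddddddddddddddd
139 185 BBBBBBBBdddddddddd|ddddddddddddddddddd
141 186 BBBB..ddddddd.....|..ddddddddddddddddd
143 186 ddddddd...........|dBd..........dddddd
145 187 ..................|...dDdddd.d........
147 187 ..................|.dDDDDdddddddddddDD
```

The nib shows at wrist pixel (255.5,195), the colony at (258.7,181), and the pen axis is within about 1 degree of the tool axis. I'll work out the correction in the same camera.

```bash
cat > go.py <<'E'
from plate import *
import sys
w=load("wrist");nu,nv,cu,cv=map(float,sys.argv[1:5])
T0=np.array(bot.state()["tcp_rot"]);p0=np.array(bot.state()["tcp_pos"])
o,d=ray(w,(nu,nv));o=T0.T@(o-p0);d=T0.T@d;nib=o+d*(.1206-o[2])/d[2]
o,d=ray(w,(cu,cv));col=o+d*((seat+n*.017-o)@n)/(d@n)
print("nib tool",nib.round(4),"col plate",(np.array([ex,ey,n])@(col-seat)).round(4),"z gap",((p0+T0@nib-col)@n).round(4))
for h in(.010,.003,0,-.004):print(h,delta(col+n*h-Rt@nib,Rt))
E
python3 go.py 255.5 195.3 258.6 181.2
```

```text
nib tool [-0.0013 -0.0028  0.1206] col plate [-0.0022 -0.0139  0.017 ] z gap 0.0399
0.01 (array([0.0022, 0.0023, 0.0299]), array([-0.0035,  0.0018, -0.0027]))
0.003 (array([0.0022, 0.0023, 0.0369]), array([-0.0035,  0.0018, -0.0027]))
0 (array([0.0022, 0.0023, 0.0399]), array([-0.0035,  0.0018, -0.0027]))
-0.004 (array([0.0022, 0.0023, 0.0439]), array([-0.0035,  0.0018, -0.0027]))
```

```bash
python3 -m handwheel '[[0.9,[0.0022,0.0023,0.015],[-0.0035,0.002,-0.0027]],[0.9,[0.0022,0.0023,0.025],[-0.0035,0.002,-0.0027]],[0.9,[0.0022,0.0023,0.032],[-0.0035,0.002,-0.0027]],[0.9,[0.0022,0.0023,0.032],[-0.0035,0.002,-0.0027]],[0.9,[0.0022,0.0023,0.032],[-0.0035,0.002,-0.0027]],[0.9,[0.0022,0.0023,0.032],[-0.0035,0.002,-0.0027]]]'
sed -i 's/r-32,r+60,2/r-24,r+22,1/' nib.py; python3 nib.py
```

```text
t: 15.08
tcp_pos: [0.458, 0.2997, 0.2093]
tcp_rot: [[0.783, 0.586, 0.211], [0.565, -0.811, 0.152], [0.26, 0.0, -0.966]]
wrist_force: [0.5, 0.4, 0.8]
opening: 0.0148
finger_force: 58.7
tcp [0.4579 0.2997 0.2094]
pred nib px [256.4 194. ] tip [256.4 238.8] taper [256.4 206.7] colony [254.41536844 193.76083269]
170 RRRRRRRRRRRRRRRRRRRRRRRRRRRRRRRRR.......................oooooo....
171 RRRRRRRRRRRRRRRRRRRRRR..RRRRRRRRRR.......................ooooo....
172 RRRRRRRRRRRRRRRRRRRRRR..RRRRRRRRRRR......................ooooo....
173 RRRRRRRRRRRRRRRRRRRRRR..RRRRRRRRRRRR......................ooooo...
174 RRRRRRRRRRRRRRRRRRRRRRRRRRRRRRRRRRRRR.....................ooooo...
175 RRRRRRRRRRRRRR..RRRR..RRRRRRRRRRRRRRRR....................ooooo...
176 RRRRRRRRRRRRRR..RRRR..RRRRRRRRRRRRRRRR.....................oooo...
177 RRRRRRRRRRRRRRRRRRRRRRRRRRRRRRRRRRRRRRR....................oooo...
178 RRRRRRRRRRRRRRRRRRRRRRRRRRRRRRRRRRRRRRRR...................oooo...
179 RRRRRRRRRRRRRRRRRRRRRRRRRRRRRRRRRRRRRRRR...................ooooo..
180 RRRRRRRRRRRRRRRRRRRRRRRR..RRRRRRRRRRRRRRR..................ooooo..
181 RRRRR
[... 1786 characters left out ...]
RRRRDDDDDDDDDDooDDDDDDDDo..............ooo........
207 RRRRRRRRRRRRRRRRRRRRDDDDDooBBBBBBBooDDDD..............oDoo........
208 RRRRRRRRRRRRRRRRRRRoDDDoBBBBBBBBBBBBBoDD..............ooo.........
209 RRRRRRRRRRRRRRRRRRRoDoBBBBBBooooBBBBBBoDo............ooo..........
210 RRRRRRRRRRRRRRRRRRRooBBBBooDDDDDDDoBBBBBo............ooo..........
211 RRRRRRRRRRRRRRRRRRRoBBBoDDDDDDDDDDDDoBBBo...........ooo...........
212 RRRRRRRRRRRRRRRRRRRBBBoDDDDDDDDDDDDDDoBBB..........ooo............
213 RRRRRRRRRRRRRRRRRRRBBoDDDDDDDDDDDDDDDDoBBB........oDoo............
214 RRRRRRRRRRRRRRRRRRoooDDDDDDDDDDDDDDDDDDDBB.......oooo.............
215 RRRRRRRRRRRRRRRRRRooDDDDDDDDDDDDDDDDDDDDoB......oDoo..............
x from 226
```

```bash
python3 go.py 255.4 196.5 254.4 193.6
```

```text
nib tool [-0.0021 -0.0008  0.1206] col plate [-0.0019 -0.0141  0.017 ] z gap 0.0083
0.01 (array([ 0.0004, -0.0009, -0.0017]), array([-0.0002, -0.0013,  0.0017]))
0.003 (array([ 0.0003, -0.0009,  0.0053]), array([-0.0002, -0.0013,  0.0017]))
0 (array([ 0.0003, -0.0009,  0.0083]), array([-0.0002, -0.0013,  0.0017]))
-0.004 (array([ 0.0003, -0.0009,  0.0123]), array([-0.0002, -0.0013,  0.0017]))
```

```bash
python3 -m handwheel '[[0.9,[-0.0014,-0.0009,0.003],[0,0.014,0.0017]],[0.9,[-0.0014,-0.0009,0.006],[0,0.014,0.0017]],[0.9,[-0.0014,-0.0009,0.006],[0,0.014,0.0017]],[0.9,[-0.0014,-0.0009,0.006],[0,0.014,0.0017]],[0.9,[-0.0014,-0.0009,0.006],[0,0.014,0.0017]],[0.9,[-0.0014,-0.0009,0.006],[0,0.014,0.0017]]]'
python3 nib.py | sed -n '1,2p;18,32p'
```

```text
t: 15.68
tcp_pos: [0.4576, 0.3006, 0.2029]
tcp_rot: [[0.781, 0.584, 0.221], [0.562, -0.812, 0.16], [0.273, -0.0, -0.962]]
wrist_force: [-0.7, 0.2, 0.2]
opening: 0.0143
finger_force: 58.7
tcp [0.4576 0.3006 0.2028]
pred nib px [256.5 194.1] tip [256.6 238.9] taper [256.5 206.8] colony [255.56132206 196.10652571]
185 RRRRRRRRRRRRRRRRRRRRRRRRRRRRRRRRRRRRRRRRRRR..................ooooo
186 RRRRRRRRRRRRRRRRRRRRRRRRRRRRRRRRRRRRRRRRRRRR.................ooooo
187 RRRRRRRRRRRRRRRRRRRRRRRRRRRRRRRRRRRRRRRRRRRR.................ooooo
188 RRRRRRRRRRRRRRRRRRRRRRRRRRRRR...RRRRRRRRRRRR.................ooooo
189 RRRRRRRRRRRRRRRRRRRRRRRRRR........RRRRRRRRRR..................ooo.
190 RRRRRRRRRRRRRRRRRRRRRRRR...........RRRRRRRRRR................oooo.
191 RRRRRRRRRRRRRRRRRRRRRRR....RRRRRR...RRRRRRRRR................oooo.
192 RRRRRRRRRRRRRRRRRRRRRRR..RRRRRRRRR...RRRRRRRR................oooo.
193 RRRRRRRRRRRRRRRRRRRRRR..RRRRRRRRRRR...RRRRRRR................oooo.
194 RRRRRRRRRRRRRRRRRRRRRR..RRRRoooRRRRR..RRRRRRR................oooo.
195 RRRRRRRRRRRRRRRRRRRRRR.RRRRRooooRRRR..RRRRRRR................oooo.
196 RRRRRRRRRRRRRRRRRRRRR..RRRoooooooRRR..RRRRRRR................Dooo.
197 RRRRRRRRRRRRRRRRRRRRR...RooooDoooooR..RRRRRRR...............oDooo.
198 RRRRRRRRRRRRRRRRRRRRRR..oDDDDDDDDDoo..RRRRRRR...............oooo..
199 RRRRRRRRRRRRRRRRRRRRRRRooDDDDDDDDDDo.RRRRRRRR...............oooo..
```

```bash
python3 -m handwheel '[[0.9,[0,0,0.001],[0,0,0]],[0.9,[0,0,0.002],[0,0,0]],[0.9,[0,0,0.002],[0,0,0]],[0.9,[0,0,0.002],[0,0,0]]]'
python3 -m handwheel '[[0.9,[0,0,0.001],[0,0,0]],[0.9,[0,0,0.001],[0,0,0]],[0.9,[0,0,0.001],[0,0,0]]]'
```

```text
t: 16.12
tcp_pos: [0.458, 0.3009, 0.2009]
tcp_rot: [[0.781, 0.584, 0.221], [0.562, -0.812, 0.16], [0.273, -0.0, -0.962]]
wrist_force: [-1.1, -0.1, 1.5]
opening: 0.0145
finger_force: 58.8
t: 16.37
tcp_pos: [0.4583, 0.3011, 0.2]
tcp_rot: [[0.781, 0.584, 0.221], [0.562, -0.812, 0.16], [0.273, -0.0, -0.962]]
wrist_force: [-0.9, -0.9, 3.3]
opening: 0.0143
finger_force: 59.0
```

Nib and ring centre coincide in the image at about (255.5,196), and the force shows contact. I'll press about 1 mm more and check.

```bash
python3 -m handwheel '[[0.9,[0,0,0.001],[0,0,0]],[0.9,[0,0,0.0012],[0,0,0]],[0.9,[0,0,0.0012],[0,0,0]],[0.9,[0,0,0.0012],[0,0,0]],[0.9,[0,0,0.0012],[0,0,0]],[0.9,[0,0,0.0012],[0,0,0]]]'
python3 nib.py | sed -n '1,2p;18,32p'
python3 - <<'E'
from plate import *
F=[]
for i in range(6):
    eyes.grab_frame("scene");F.append(np.array(bot.state()["wrist_force"]))
print(np.round(F,1),np.mean(F,0)@n)
E
```

```text
t: 16.87
tcp_pos: [0.4585, 0.3012, 0.1988]
tcp_rot: [[0.781, 0.584, 0.221], [0.562, -0.812, 0.16], [0.273, -0.0, -0.962]]
wrist_force: [-0.8, -1.6, 4.0]
opening: 0.0142
finger_force: 59.1
tcp [0.4585 0.3012 0.1988]
pred nib px [256.4 194.1] tip [256.5 238.9] taper [256.4 206.8] colony [255.53094929 197.42160893]
185 RRRRRRRRRRRRRRRRRRRRRRRRRRRRRRRRRRRRRRRRRRR..................ooooo
186 RRRRRRRRRRRRRRRRRRRRRRRRRRRRRRRRRRRRRRRRRRRR.................ooooo
187 RRRRRRRRRRRRRRRRRRRRRRRRRRRRRRRRRRRRRRRRRRRR.................ooooo
188 RRRRRRRRRRRRRRRRRRRRRRRRRRRRRRRRRRRRRRRRRRRR..................oooo
189 RRRRRRRRRRRRRRRRRRRRRRRRRR........RRRRRRRRRR..................oooo
190 RRRRRRRRRRRRRRRRRRRRRRRRR..........RRRRRRRRRR.................oooo
191 RRRRRRRRRRRRRRRRRRRRRRRR...RRRRR....RRRRRRRRR.................oooo
192 RRRRRRRRRRRRRRRRRRRRRRR...RRRRRRRR...RRRRRRRR................ooooo
193 RRRRRRRRRRRRRRRRRRRRRR...RRRRRRRRRR..RRRRRRRR................ooooo
194 RRRRRRRRRRRRRRRRRRRRRR..RRRRRooRRRRR..RRRRRRR................ooooo
195 RRRRRRRRRRRRRRRRRRRRRR.RRRRRooooRRRR..RRRRRRR................oooo.
196 RRRRRRRRRRRRRRRRRRRRR..RRRooooooooRR..RRRRRRR................oooo.
197 RRRRRRRRRRRRRRRRRRRRR...RooooDDooooR..RRRRRRR................Dooo.
198 RRRRRRRRRRRRRRRRRRRRRR..oDDDDDDDDDoo..RRRRRRR...............oDooo.
199 RRRRRRRRRRRRRRRRRRRRRR.ooDDDDDDDDDDo..RRRRRRR...............oDooo.
[[-0.1 -0.9  3.7]
 [-0.8 -0.7  4. ]
 [-1.1 -0.2  3.4]
 [-0.9 -0.9  3.6]
 [ 0.5 -0.6  4. ]
 [ 0.  -0.8  3.5]] 3.7536142896210802
```

The nib stays centred in the ring with a steady push of about 3.8 N, which is roughly 2.5 mm of plate travel and well short of the stop. Handing in.

```bash
python3 -c "
from bench import bot
print(bot.job_done())"
```

```text
the job is handed in; nothing more can be done
None
```

I handed the job in at about 17 s: the red dish lies flat between the rims, released, and the black pen's nib is held square on the circled colony at about 3.8 N, roughly 2.5 mm of plate travel; the hand-in gave no verdict back.

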